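# Snug up the brass taper plug in the air manifold

### The arm

A 6-joint arm with a two-finger parallel gripper is mounted at the origin on a cart in front of the work surface, level with it; the furniture and walls round the work are solid. World frame = base frame: x ahead of the robot, y to its left, z up, the work surface at z = 0. Lengths are in m, angles in rad, forces in N, time in s.
With the tool pointing down it reaches from about 0.375 to 0.9 m from the base axis. Payload 3.1 kg.
Tool frame: the origin (TCP) lies between the finger pads; the fingertips stand 25 mm ahead of it and the grasp point (between the pads) lies 6 mm ahead of it; x points along the fingers, y is the direction in which the jaws open and shut, and the axes are right-handed (so a half turn about x gives the same grasp; the last joint's range is limited). The gripper opens to 85 mm and grips with 20 to 120 N. Pads are 22 mm wide; open, the fingers measure 114 mm over their backs; the gripper's body (76 mm by 85 mm) begins 54 mm behind the grasp point. The pads swing forward as they close: fully open they stand 13 mm farther back than shut.
Start: joints at [1.071, 0.527, 1.433, -0, 1.181, -0.178], TCP at [0.198, 0.593, 0.228] pointing down, gripper open.
Joint ranges: [-3.08, 3.08], [-0.75, 2.2], [0.22, 2.44], [-1.43, 4.57], [0, 2.65], [-2.85, 2.85]. Speed limits (rad/s): [2.79, 2.79, 3.14, 3.14, 3.14, 3.14].

### API

Orientations are given as a unit quaternion [x, y, z, w].
In Python, from station import manip, viewer, workorder gives the robot as it stands.
- The arm moves only by the shell command python3 -m crank 'ROWS' [FORCE]. ROWS is JSON, one flat list of numbers, 5 for each row, row after row: the opening, from 0 (shut) to 1 (fully open), then the shift along the world's x, y, z in mm, then the turn about the world's z in rad. A call has 1 to 10 rows; each row is the pose to reach, as a shift and turn from the pose commanded when the call began; what a row does not reach only later rows make up. A row lasts 1/8 s, in which the tool goes at most 62.5 mm and 10.7 degrees, less where a joint would pass 70% of its speed; a pose out of reach is approached as far as the arm can. A call with a gripper value outside its range is refused whole. The fingers move at their own pace and stop on an object; FORCE is the grip in N (left out, the last holds). Time passes only in rows, so rows that repeat a pose let the fingers close. It gives the time, the measured TCP pose, the force and the opening at its end, in the units of the state.
- manip.sense(): the state, without advancing time (a new reading comes with each control period).
- viewer.snapshot(name): name is "scene" or "side" or "wrist"; returns a dict with "img" (400x640x3 uint8, red, green, blue), "range_z" (400x640 float32, m along the optical axis (not along the pixel's ray), 0 where there is no reading), "fx", "fy", "cx", "cy" (pixels), "k1" (the pictures are not rectified: a ray, as slopes to the right and down, at radius r is drawn at 1 + k1 r^2 times it, then the intrinsics apply), "origin" and "attitude" of the camera in the world. Camera axes: x right, y down, z forward; pixel columns grow to the right and rows downward; lengths in m; the calibration is good to about 2 mm. A picture is of the moment at which its call begins.
- workorder.sign_off(): hands the job in, once; it reports no verdict.
The state is a dict: "t": time; "q": joint angles; "qd": joint speeds; "tau": joint torques, N m; "tcp_pos": TCP position; "tool_rot": TCP orientation; "force": force on the tool from outside, world axes, zero at the start; "ft_torque": the same for the moment, N m; "finger_gap": opening from 0.0 (shut) to 1.0 (fully open).
Only numpy, scipy, OpenCV 4.12 (cv2) and the standard library are available. Lean on these libraries where they do the work, as an engineer would, in place of code of your own. Each camera call takes 0.05 s, during which the arm holds its last target.

### The job

The brass square-head plug on top of the blue air manifold has only been started in its tapered thread. Turn it clockwise until it goes snug, give it just a touch more so that it bites, and let go without forcing it further. Leave the steel plug in the grey manifold as it is.

Things in the scene. Friction and masses are not known exactly. Their poses are not given: they have to be found in the camera images.
- brass_plug_head (a point): centre of the brass plug's square head, 78 mm above the bench, amid the blue manifold's top. Head 28 mm square, 57 to 88 mm above the bench; x, y square to its flats, z up the axis; turns with the plug, which does not sink. Below: round boss 46 mm wide, top at 52 mm; casting 64 x 100 mm, 44 mm high, fixed; fittings reach 40 mm from the axis, under 41 mm high. Pinch across flats from above.
- brass_plug_bite (a joint): rad that the brass plug has been turned clockwise (from above) past where its taper binds. Stays 0 for the first 0.3 to 1.0 rad of turn (differs each time; runs easily, 0.05 N m); then grows one for one with the turn, against a drag of 0.3 N m plus 1 N m per rad, the latter still felt while holding; let go, it eases back to 0.3 if beyond that. 0.05 to 0.6 is snug, more is forced.
- steel_plug_head (a point): centre of the steel plug's square head in the grey manifold; shapes, heights and axes as for the brass plug and blue manifold. It is already tight; leave it alone. (A fixed green lever press, 0.39 m tall, stands 0.47 m ahead and 0.32 m to the right of the base: pass above it or well clear. Loose things round the manifolds are under 75 mm high.)
- steel_plug (a joint): turn of the steel plug from where it stood, rad, clockwise positive; 0 at the start, stiff (about 0.35 N m).
Things that resemble listed ones, but are neither listed nor needed, are in the scene too. Of the things shaped like the part that bears brass_plug_head, the blue one is meant.

How it is judged:
At the end, for the whole second after the job is handed in: the brass plug has been turned clockwise past the point where its taper binds by 0.05 to 0.6 rad (3 to 34 degrees) and let go; the steel plug is within 0.15 rad of where it was (value of joint brass_plug_bite between 0.05 and 0.6 rad and value of joint steel_plug between -0.15 and 0.15 rad); the robot touches nothing.
It fails at once if the brass plug is forced more than 0.6 rad beyond the point where it binds (value of joint brass_plug_bite above 0.6 rad).
It fails at once if the steel plug is turned by more than 0.15 rad (value of joint steel_plug above 0.15 rad or value of joint steel_plug below -0.15 rad).
It also fails if it takes over 43 s, if anything falls off the work surface, if the arm or the gripper's body presses on something with over 40 N, if the wrist force passes 120 N, or if a joint passes its speed limit or range.

## Working session

There is one attempt and no reset: what is moved stays moved. The work goes in short steps, Python scripts to look and compute and a shell command to move; the robot and the scene stay as the last step left them, time stands still between calls to the robot, and variables do not carry over. Pictures are saved under pics/ and viewed, and the job is handed in when it is done.

```bash
mkdir -p pics; cat > h.py <<'E'
import numpy as np, cv2
from station import manip, viewer, workorder
from scipy.spatial.transform import Rotation as R
def snap(n):
    return viewer.snapshot(n)
def rot(s):
    a=np.array(s['attitude'],float)
    return a if a.shape==(3,3) else R.from_quat(a).as_matrix()
def ray(s,u,v):
    x=(np.array(u,float)-s['cx'])/s['fx'];y=(np.array(v,float)-s['cy'])/s['fy']
    X,Y=x.copy(),y.copy()
    for _ in range(20):
        k=1+s['k1']*(X*X+Y*Y);X=x/k;Y=y/k
    return np.stack([X,Y,np.ones_like(X)],-1)
def onplane(s,u,v,z):
    d=ray(s,u,v)@rot(s).T;o=np.array(s['origin'])
    return o+d*((z-o[2])/d[...,2])[...,None]
def cloud(s):
    v,u=np.mgrid[0:400,0:640]
    return np.array(s['origin'])+(ray(s,u,v)*s['range_z'][...,None])@rot(s).T
def save(s,n): cv2.imwrite('pics/'+n,s['img'][...,::-1])
E
python3 - <<'E'
from h import *
st=manip.sense();print(st)
for n in('scene','side','wrist'):
    s=snap(n);save(s,n+'0.png');print(n,s['origin'],s['attitude'],s['fx'],s['cx'],s['cy'],s['k1'])
E
```

```text
{'t': 0.0, 'q': array([ 1.07048479e+00,  5.28461730e-01,  1.43390202e+00,  4.01832381e-05,
        1.18138276e+00, -1.78526043e-01]), 'qd': array([ 0.00098902,  0.00119841,  0.00010798,  0.00105406, -0.00063514,
        0.0006255 ]), 'tau': array([ 2.18005291e-03, -4.42355239e+01, -1.78026295e+01, -4.77979017e-05,
        8.31502606e-03, -3.99999500e-08]), 'tcp_pos': array([0.19729035, 0.59228875, 0.22653643]), 'tool_rot': array([ 0.11256973,  0.69823891, -0.1139971 ,  0.69770706]), 'force': array([-0.51575468, -0.67068467,  0.55564696]), 'ft_torque': array([ 0.00871357,  0.0356757 , -0.0252226 ]), 'finger_gap': 0.9993983923624357}
scene [-0.07427949  0.43555038  0.54807736] [-0.44107959  0.7669895  -0.40118306  0.23712454] 398.9164797501705 320.66883850526347 203.73366939423724 -0.02614341790041938
side [0.56634954 0.80510431 0.57371192] [ 0.02418797  0.88446715 -0.46582939 -0.01165276] 486.90293466620614 323.6444774447814 197.10752583231758 -0.12934580944223004
wrist [0.12522363 0.61627607 0.37335093] [0.80193979 0.57769336 0.08838974 0.12389596] 321.4161767367541 318.9964268791192 198.69883779405933 0.014832482239424433
```

View pics/scene0.png

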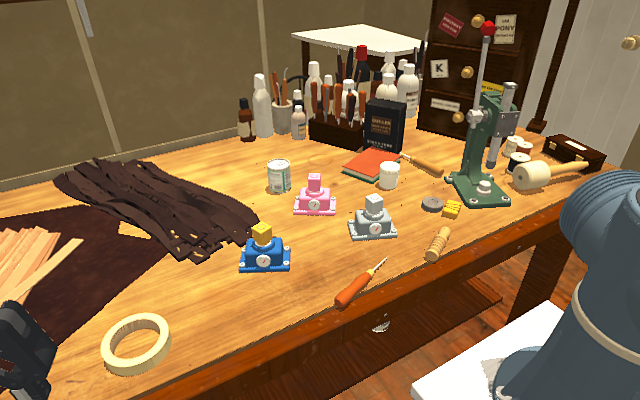

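View pics/side0.png

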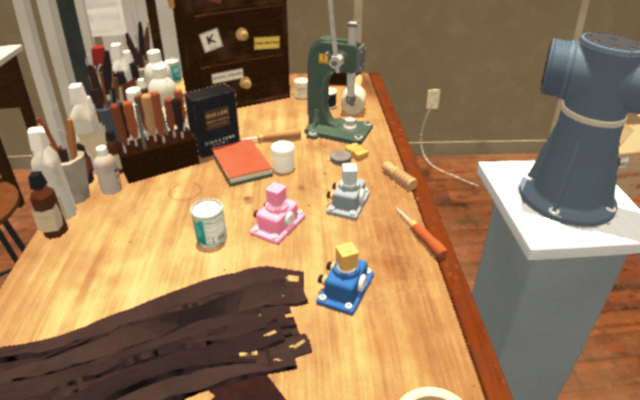

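View pics/wrist0.png

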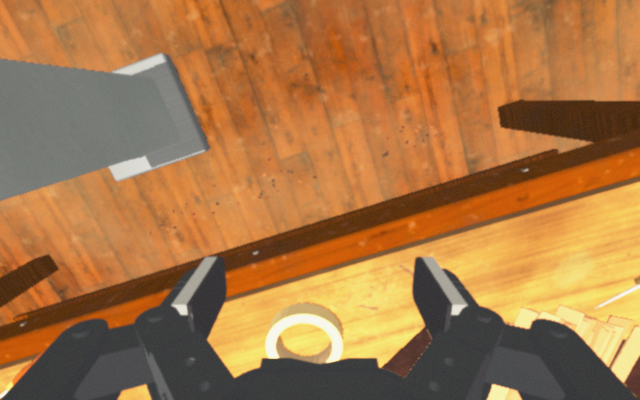

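The brass head is at about (262,233) in scene and (347,256) in side. The steel head is at (374,204) in scene. Next I'll measure the brass head.

```bash
python3 - <<'E'
from h import *
st=manip.sense();M=R.from_quat(st['tool_rot']).as_matrix();print('tool\n',M.round(3))
for n,(u,v) in (('scene',(262,233)),('side',(347,256))):
    s=snap(n);c=cloud(s);hsv=cv2.cvtColor(s['img'],cv2.COLOR_RGB2HSV)
    m=((hsv[...,0]>15)&(hsv[...,0]<35)&(hsv[...,1]>110)).astype(np.uint8)
    box=np.zeros_like(m);box[v-22:v+16,u-20:u+20]=1
    m&=box
    for z0,z1 in((.084,.094),(.058,.083)):
        k=(m>0)&(c[...,2]>z0)&(c[...,2]<z1); p=c[k]; print(n,z0,len(p),p.mean(0).round(4),p.min(0).round(4),p.max(0).round(4))
        if z0>.08:
            q=cv2.minAreaRect((p[:,:2]*1000).astype(np.float32));print('  rect',q)
            # ray cast of mask on plane .088
            vv,uu=np.nonzero(k);P=onplane(s,uu,vv,.088);print('  plane rect',cv2.minAreaRect((P[:,:2]*1000).astype(np.float32)))
    mb=(hsv[...,0]>98)&(hsv[...,0]<125)&(hsv[...,1]>130)
    k=mb&(c[...,2]>.036)&(c[...,2]<.048)&(c[...,0]>.2)
    p=c[k];print('  blue top',len(p),cv2.minAreaRect((p[:,:2]*1000).astype(np.float32)))
    x=cv2.resize(s['img'][v-50:v+60,u-60:u+60],None,fx=5,fy=5,interpolation=2);cv2.imwrite(f'pics/{n}_z.png',x[...,::-1])
E
```

```text
tool
 [[-0.001  0.316  0.949]
 [-0.001  0.949 -0.316]
 [-1.    -0.002 -0.   ]]
scene 0.084 151 [0.4998 0.2409 0.0873] [0.4839 0.2244 0.084 ] [0.5186 0.2565 0.0898]
  rect ((501.3774719238281, 240.00433349609375), (28.767438888549805, 28.412029266357422), 17.691455841064453)
  plane rect ((498.8916015625, 241.00778198242188), (30.688495635986328, 29.85615348815918), 18.38510513305664)
scene 0.058 202 [0.4927 0.2429 0.0711] [0.4844 0.2226 0.0581] [0.5111 0.257  0.083 ]
  blue top 397 ((607.7217407226562, -95.01324462890625), (256.3235778808594, 761.645751953125), 2.679243326187134)
side 0.084 153 [0.5021 0.244  0.0875] [0.4847 0.2244 0.0844] [0.5177 0.2569 0.0902]
  rect ((501.5625305175781, 239.84747314453125), (28.56553840637207, 28.436603546142578), 19.461835861206055)
  plane rect ((501.8014221191406, 242.24102783203125), (29.473176956176758, 30.389997482299805), 19.608707427978516)
side 0.058 251 [0.5027 0.2497 0.0718] [0.4844 0.2298 0.0586] [0.5189 0.257  0.083 ]
  blue top 488 ((501.6896667480469, 244.04139709472656), (66.63624572753906, 46.09260559082031), 63.41101837158203)
```

```bash
python3 -m crank '[1,40,-45,0,0.1, 1,80,-90,0,0.2, 1,120,-135,0,0.3, 1,160,-180,0,0.4, 1,200,-230,0,0.5, 1,240,-280,0,0.6, 1,275,-320,0,0.644, 1,304,-353,-20,0.644, 1,304,-353,-20,0.644, 1,304,-353,-20,0.644]' 40
cat > look.py <<'E'
from h import *
import sys
st=manip.sense();M=R.from_quat(st['tool_rot']).as_matrix()
j=np.degrees(np.arctan2(M[1,1],M[0,1]));print('t',st['t'],'tcp',st['tcp_pos'].round(4),'jaw',j.round(2),'ax',M[:,0].round(3),'q',st['q'].round(2),'F',st['force'].round(1),'T',st['ft_torque'].round(2),st['finger_gap'])
if len(sys.argv)>1:
  for n in sys.argv[2:]:
    s=snap(n);save(s,n+sys.argv[1]+'.png');c=cloud(s);hsv=cv2.cvtColor(s['img'],cv2.COLOR_RGB2HSV)
    m=(hsv[...,0]>15)&(hsv[...,0]<35)&(hsv[...,1]>110)&(np.abs(c[...,0]-.501)<.03)&(np.abs(c[...,1]-.24)<.03)
    k=m&(c[...,2]>.084)&(c[...,2]<.094);p=c[k]
    if len(p)>20:
      print(n,len(p),'z',np.median(p[:,2]),cv2.minAreaRect((p[:,:2]*1000).astype(np.float32)))
      vv,uu=np.nonzero(k);print('  plane',cv2.minAreaRect((onplane(s,uu,vv,.088)[:,:2]*1000).astype(np.float32)))
E
python3 look.py 1 wrist scene side
```

```text
t: 1.5
tcp_pos: [0.5011, 0.24, 0.2074]
tool_rot: [-0.113, 0.698, 0.113, 0.698]
force: [-0.8, -0.0, -0.4]
finger_gap: 1.001
t 1.5 tcp [0.5011 0.24   0.2074] jaw 108.43 ax [-0.001  0.    -1.   ] q [ 0.25  0.46  1.63  0.    1.05 -1.65] F [-0.8 -0.  -0.4] T [-0.03 -0.05 -0.  ] 1.0010849096724324
wrist 959 z 0.08832031254541284 ((501.8141174316406, 237.96005249023438), (27.276473999023438, 27.16241455078125), 18.681676864624023)
  plane ((501.28857421875, 237.87147521972656), (27.71586036682129, 27.049734115600586), 18.381139755249023)
scene 146 z 0.08740724267569588 ((500.8735046386719, 239.68020629882812), (30.894792556762695, 28.24308967590332), 19.677734375)
  plane ((498.2777099609375, 240.69615173339844), (32.1344108581543, 29.564481735229492), 18.100364685058594)
side 205 z 0.08765946094191823 ((501.618896484375, 240.80238342285156), (27.51325035095215, 29.55763816833496), 22.47711753845215)
  plane ((501.7347106933594, 242.74407958984375), (28.647994995117188, 32.026676177978516), 22.94378662109375)
```

View pics/wrist1.png

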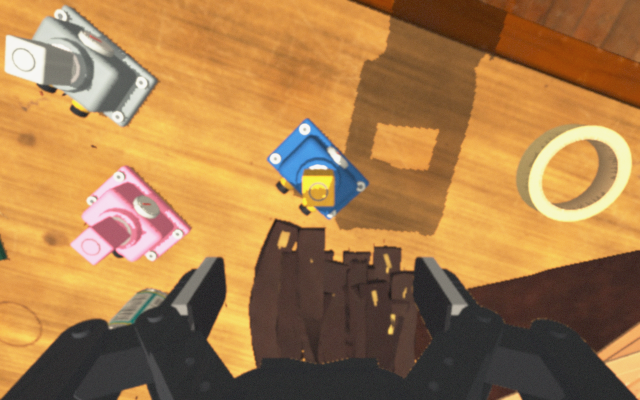

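The wrist view shows the brass head at (318,190), centred between the pads with its flats parallel to them. All three cameras agree on its position to about 2 mm. I'll descend now.

```bash
python3 -m crank '[1,0,0,-40,0, 1,0,0,-80,0, 1,0,0,-110,0, 1,0,0,-123,0, 1,0,0,-123,0, 0.6,0,0,-123,0, 0.6,0,0,-123,0]' 40
python3 look.py 2 wrist side
```

```text
t: 2.52
tcp_pos: [0.5025, 0.2402, 0.0858]
tool_rot: [-0.113, 0.697, 0.114, 0.699]
force: [0.1, 0.2, 0.2]
finger_gap: 0.609
t 2.525 tcp [0.5025 0.2402 0.0858] jaw 108.47 ax [ 0.003  0.001 -1.   ] q [ 0.25  0.64  1.72 -0.    0.77 -1.65] F [0.1 0.2 0.2] T [-0.03  0.    0.04] 0.6087071365970285
wrist 2691 z 0.08829731910799121 ((501.9730224609375, 238.40577697753906), (28.39756965637207, 28.34424591064453), 18.335256576538086)
  plane ((501.0782775878906, 238.10275268554688), (28.711835861206055, 27.9771671295166), 18.43839454650879)
side 122 z 0.0876528883191113 ((510.195068359375, 239.44464111328125), (33.76479721069336, 16.60175132751465), 82.0370864868164)
  plane ((510.495361328125, 242.2166290283203), (35.2645263671875, 16.560195922851562), 82.08817291259766)
```

View pics/wrist2.png

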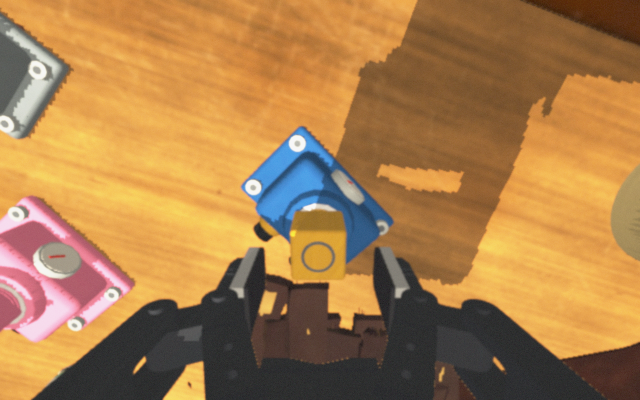

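View pics/side2.png

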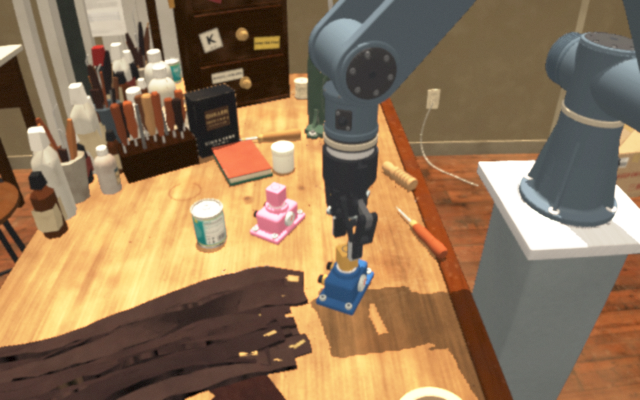

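The head (318,255) sits midway between the pads (262 and 376). I'll close the gripper.

```bash
python3 -m crank '[0.4,0,0,0,0, 0,0,0,0,0, 0,0,0,0,0, 0,0,0,0,0, 0,0,0,0,0, 0,0,0,0,0]' 80
python3 look.py
```

```text
t: 3.38
tcp_pos: [0.5016, 0.2399, 0.0845]
tool_rot: [-0.113, 0.698, 0.113, 0.698]
force: [0.2, -0.4, -1.0]
finger_gap: -0.007
t 3.375 tcp [0.5016 0.2399 0.0845] jaw 108.46 ax [-0. -0. -1.] q [ 0.25  0.64  1.72 -0.    0.77 -1.65] F [ 0.2 -0.4 -1. ] T [ 0.05 -0.    0.01] -0.007060429723512065
```

```bash
python3 look.py 3 wrist scene
```

```text
t 3.375 tcp [0.5016 0.2399 0.0845] jaw 108.46 ax [-0. -0. -1.] q [ 0.25  0.64  1.72 -0.    0.77 -1.65] F [ 0.2 -0.4 -1. ] T [ 0.05 -0.    0.01] -0.007060429723512065
wrist 1036 z 0.08805696301595192 ((494.5146484375, 235.55003356933594), (12.889874458312988, 27.916419982910156), 20.435386657714844)
  plane ((493.6741027832031, 235.2989501953125), (14.035284042358398, 27.550010681152344), 20.73300552368164)
scene 83 z 0.0869271509277122 ((495.5157470703125, 242.65382385253906), (35.70811462402344, 22.44129180908203), 72.67430877685547)
  plane ((498.38629150390625, 240.85031127929688), (27.798856735229492, 30.925561904907227), 11.166648864746094)
```

View pics/wrist3.png

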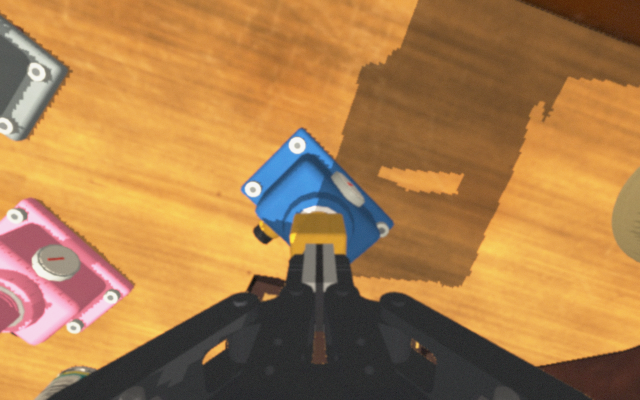

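View pics/scene3.png

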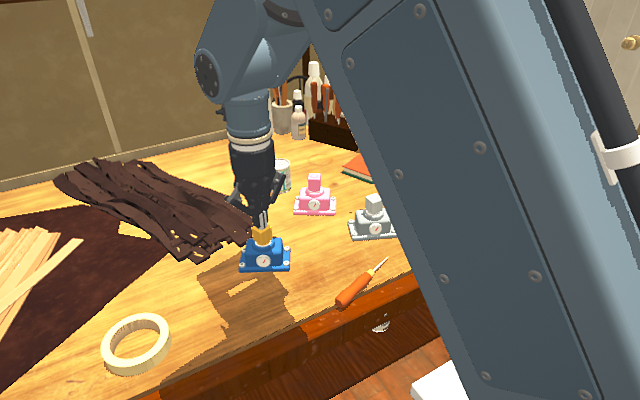

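The fingers shut above the head, with the tips at about (319,250) over the brass. I'll measure where the fingertips really are.

```bash
python3 - <<'E'
from h import *
for n in('wrist','scene'):
    s=snap(n);c=cloud(s);print(n,np.array(s['origin']).round(3))
    for uv in ([(308,246),(330,246),(308,265),(330,265),(310,285),(330,285),(319,225),(319,240)] if n=='wrist' else [(262,212),(262,220),(264,226),(262,228),(262,233),(258,215)]): print(uv,c[uv[1],uv[0]].round(4), s['img'][uv[1],uv[0]])
    x=s['img'][180:300,250:390] if n=='wrist' else s['img'][170:290,200:340]
    cv2.imwrite(f'pics/z3{n}.png',cv2.resize(x,None,fx=5,fy=5,interpolation=cv2.INTER_NEAREST)[...,::-1])
E
```

```text
wrist [0.429 0.215 0.231]
(308, 246) [0.4933 0.2309 0.0959] [126 122 112]
(330, 246) [0.491  0.2409 0.0939] [129 124 116]
(308, 265) [0.493  0.2314 0.1138] [129 125 117]
(330, 265) [0.4905 0.2401 0.1131] [128 124 116]
(310, 285) [0.494  0.2329 0.1263] [148 141 133]
(330, 285) [0.4894 0.2391 0.13  ] [88 85 79]
(319, 225) [0.4886 0.2347 0.0784] [146 106  39]
(319, 240) [0.4924 0.236  0.0878] [219 159  48]
scene [-0.074  0.436  0.548]
(262, 212) [0.4934 0.2373 0.1255] [47 48 48]
(262, 220) [0.4916 0.2397 0.1094] [179 173 160]
(264, 226) [0.4921 0.237  0.0941] [46 48 50]
(262, 228) [0.4912 0.2417 0.0918] [162 163 161]
(262, 233) [0.4859 0.2446 0.0848] [192 140  52]
(258, 215) [0.4935 0.2456 0.1217] [37 36 40]
```

View pics/z3scene.png

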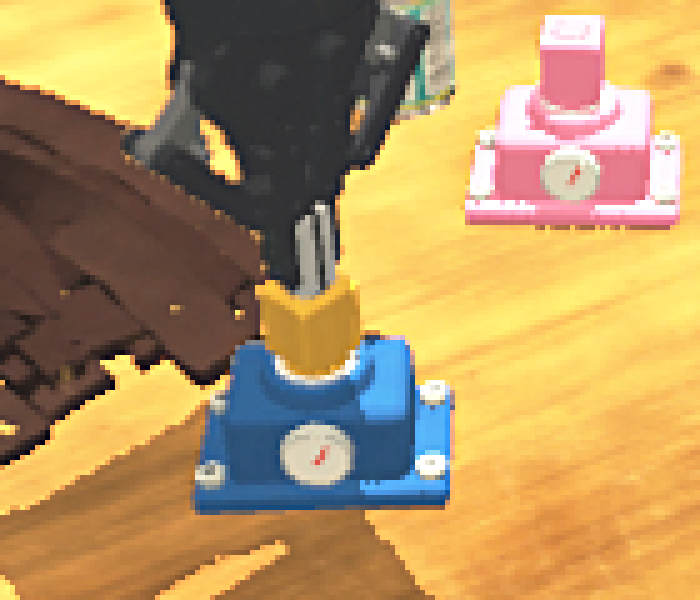

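View pics/z3wrist.png

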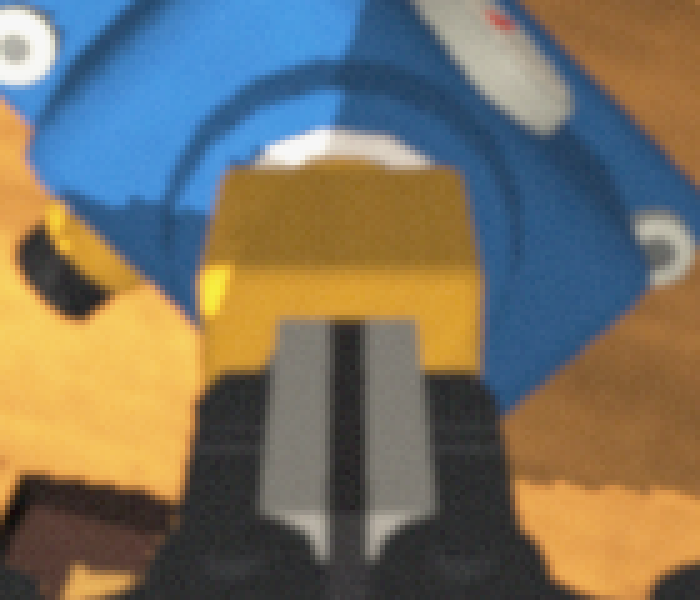

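The tips are at z ≈ 0.092, not the 0.060 that the stated geometry implies, though they line up sideways. I'll go by the images: open, go down in stages and watch the force and tip height.

```bash
python3 -m crank '[0.65,0,0,0,0, 0.65,0,0,0,0, 0.65,0,0,0,0, 0.65,0,0,0,0, 0.65,0,0,-8,0, 0.65,0,0,-16,0, 0.65,0,0,-16,0]' 80
python3 look.py 4 wrist scene; python3 - <<'E'
import cv2
w=cv2.imread('pics/wrist4.png')[170:330,200:440];s=cv2.imread('pics/scene4.png')[180:280,200:340]
cv2.imwrite('pics/w4.png',cv2.resize(w,None,fx=3,fy=3));cv2.imwrite('pics/s4.png',cv2.resize(s,None,fx=5,fy=5))
E
```

```text
t: 4.45
tcp_pos: [0.5009, 0.2397, 0.0674]
tool_rot: [-0.113, 0.699, 0.113, 0.697]
force: [-0.1, -0.5, 0.1]
finger_gap: 0.653
t 4.45 tcp [0.5009 0.2397 0.0674] jaw 108.46 ax [-0.002 -0.001 -1.   ] q [ 0.25  0.67  1.73 -0.    0.74 -1.65] F [-0.1 -0.5  0.1] T [-0.01  0.02 -0.05] 0.6534980826279331
wrist 3335 z 0.08830400211805586 ((501.92431640625, 238.28211975097656), (28.762805938720703, 28.199951171875), 18.96172332763672)
  plane ((500.9350280761719, 237.85745239257812), (29.6335391998291, 27.820241928100586), 19.538694381713867)
scene 145 z 0.0874556441056813 ((501.47662353515625, 239.87326049804688), (27.09522819519043, 28.628925323486328), 20.03432846069336)
  plane ((498.8916015625, 241.00778198242188), (30.688495635986328, 29.85615348815918), 18.38510513305664)
```

View pics/w4.png

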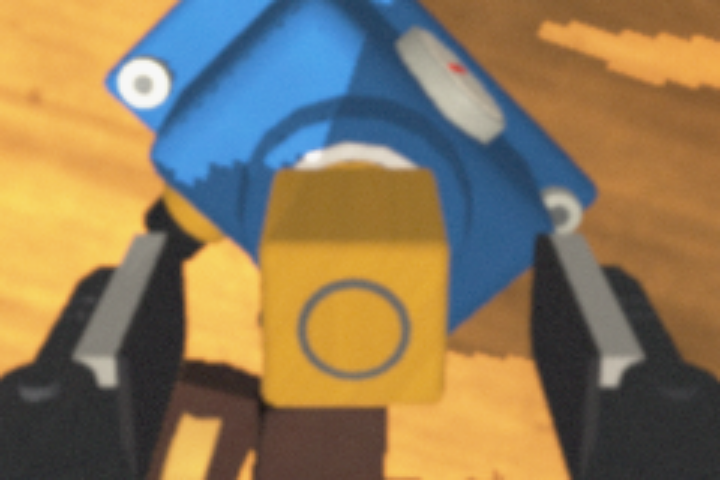

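View pics/s4.png

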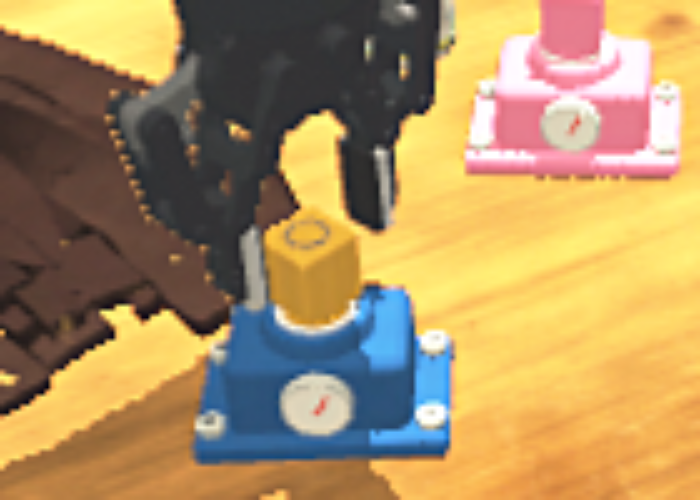

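```bash
python3 - <<'E'
from h import *
s=snap('wrist');c=cloud(s)
for uv in [(250,249),(251,251),(248,256),(387,250),(388,252),(391,258)]: print(uv,c[uv[1],uv[0]].round(4),s['img'][uv[1],uv[0]])
E
```

```text
(250, 249) [0.502  0.2059 0.0816] [138 134 123]
(251, 251) [0.5011 0.2068 0.0848] [141 136 128]
(248, 256) [0.5018 0.2064 0.0886] [141 136 126]
(387, 250) [0.4817 0.2646 0.0841] [131 129 120]
(388, 252) [0.4817 0.2646 0.0861] [133 129 122]
(391, 258) [0.4817 0.2648 0.0915] [133 130 121]
```

```bash
python3 -m crank '[0.6,0,0,-7,0, 0.6,0,0,-15,0, 0.6,0,0,-15,0, 0.4,0,0,-15,0, 0,0,0,-15,0, 0,0,0,-15,0, 0,0,0,-15,0]' 80
python3 look.py 5 wrist scene; python3 - <<'E'
import cv2
w=cv2.imread('pics/wrist5.png')[170:330,200:440];s=cv2.imread('pics/scene5.png')[180:280,200:340]
cv2.imwrite('pics/w5.png',cv2.resize(w,None,fx=3,fy=3));cv2.imwrite('pics/s5.png',cv2.resize(s,None,fx=5,fy=5))
E
```

```text
t: 5.48
tcp_pos: [0.5019, 0.2395, 0.0539]
tool_rot: [-0.114, 0.698, 0.113, 0.698]
force: [-0.5, -3.9, 3.2]
finger_gap: 0.314
t 5.475 tcp [0.5019 0.2395 0.0539] jaw 108.48 ax [ 0.001 -0.001 -1.   ] q [ 0.24  0.69  1.74 -0.    0.71 -1.65] F [-0.5 -3.9  3.2] T [-0.65  0.07  0.07] 0.31401273587716116
wrist 3995 z 0.08827894936927204 ((503.8816833496094, 232.35557556152344), (28.82197380065918, 41.4442253112793), 17.59451675415039)
  plane ((502.6237487792969, 231.65724182128906), (29.67702865600586, 41.4243278503418), 18.48169708251953)
scene 110 z 0.08757039986881363 ((500.94561767578125, 239.37388610839844), (27.544334411621094, 28.8404541015625), 18.043973922729492)
  plane ((497.29248046875, 235.44175720214844), (22.7401065826416, 39.70512008666992), 75.91219329833984)
```

View pics/w5.png

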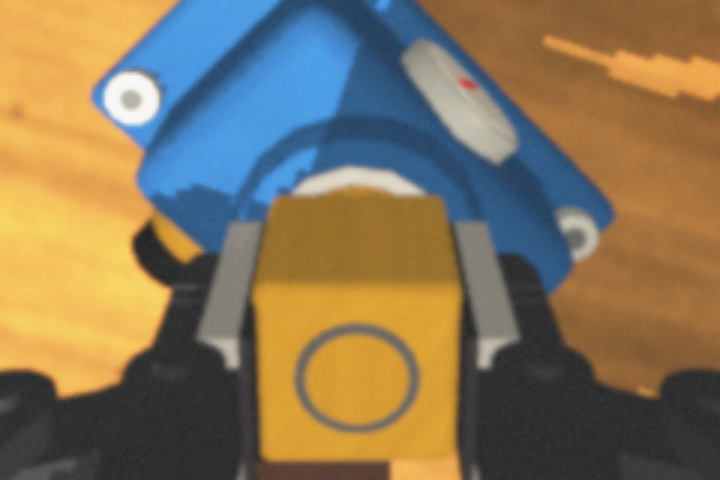

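View pics/s5.png

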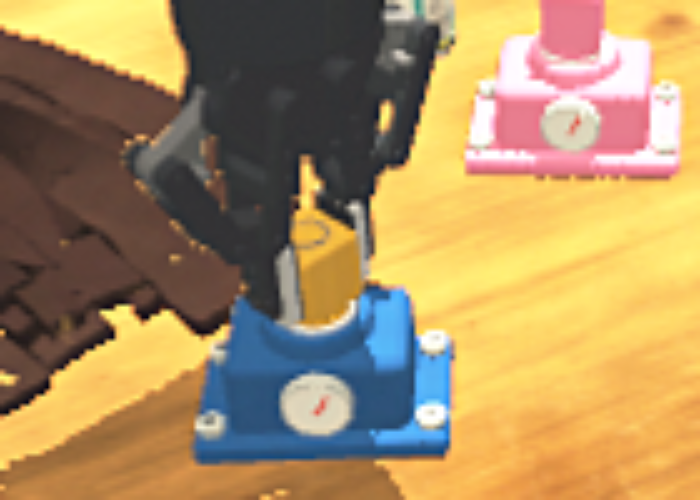

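Gripped: gap 0.314, pads on both flats. Now I'll turn clockwise in small steps and watch the torque.

```bash
python3 -m crank '[0,0,0,0,-0.08, 0,0,0,0,-0.16]' 80 >/dev/null; python3 look.py
```

```text
t 5.825 tcp [0.5019 0.2395 0.0539] jaw 99.17 ax [ 0.    -0.001 -1.   ] q [ 0.24  0.69  1.74 -0.    0.71 -1.49] F [ 0.6 -4.7  5.6] T [-0.75 -0.06  0.09] 0.3105775739055361
```

```bash
python3 -m crank '[0,0,0,0,-0.06, 0,0,0,0,-0.12]' 80 >/dev/null; python3 look.py
```

```text
t 6.075 tcp [0.5019 0.2394 0.0538] jaw 92.33 ax [ 0.    -0.001 -1.   ] q [ 0.24  0.69  1.74 -0.    0.71 -1.37] F [ 0.1 -5.1  4.8] T [-0.79  0.01  0.06] 0.31733816178490665
```

```bash
python3 -m crank '[0,0,0,0,-0.05, 0,0,0,0,-0.1]' 80 >/dev/null; python3 look.py
```

```text
t 6.325 tcp [0.5019 0.2394 0.0539] jaw 86.62 ax [ 0.001 -0.001 -1.   ] q [ 0.24  0.69  1.74 -0.    0.71 -1.27] F [-0.4 -5.2  4.7] T [-0.78 -0.    0.09] 0.318108371636868
```

```bash
python3 -m crank '[0,0,0,0,-0.05, 0,0,0,0,-0.1]' 80 >/dev/null; python3 look.py
```

```text
t 6.575 tcp [0.5019 0.2394 0.0538] jaw 80.89 ax [ 0.001 -0.001 -1.   ] q [ 0.24  0.69  1.74 -0.    0.71 -1.17] F [ 0.4 -4.1  4.9] T [-0.83  0.06  0.06] 0.31320897845745216
```

```bash
python3 -m crank '[0,0,0,0,-0.05, 0,0,0,0,-0.1]' 80 >/dev/null; python3 look.py
```

```text
t 6.825 tcp [0.5019 0.2394 0.0538] jaw 75.16 ax [ 0.001 -0.001 -1.   ] q [ 0.24  0.69  1.74 -0.    0.71 -1.07] F [ 0.5 -5.7  4.3] T [-0.87 -0.06 -0.01] 0.31360366133019246
```

```bash
python3 -m crank '[0,0,0,0,-0.05, 0,0,0,0,-0.1]' 80 >/dev/null; python3 look.py
```

```text
t 7.075 tcp [0.5019 0.2393 0.0539] jaw 69.44 ax [ 0.001 -0.001 -1.   ] q [ 0.24  0.69  1.74 -0.    0.71 -0.97] F [ 1.3 -5.1  3.4] T [-0.89  0.03  0.  ] 0.3157520302850458
```

```bash
python3 -m crank '[0,0,0,0,-0.05, 0,0,0,0,-0.1]' 80 >/dev/null; python3 look.py
```

```text
t 7.325 tcp [0.5019 0.2393 0.0539] jaw 63.71 ax [ 0.001 -0.001 -1.   ] q [ 0.24  0.69  1.74 -0.    0.71 -0.87] F [-0.2 -4.1  5. ] T [-0.9  -0.03  0.02] 0.31586135266993565
```

```bash
python3 look.py 6 scene; python3 - <<'E'
import cv2
s=cv2.imread('pics/scene6.png')[180:280,200:340]
cv2.imwrite('pics/s6.png',cv2.resize(s,None,fx=5,fy=5))
E
```

```text
t 7.325 tcp [0.5019 0.2393 0.0539] jaw 63.71 ax [ 0.001 -0.001 -1.   ] q [ 0.24  0.69  1.74 -0.    0.71 -0.87] F [-0.2 -4.1  5. ] T [-0.9  -0.03  0.02] 0.31586135266993565
scene 133 z 0.08740432766913198 ((501.2165832519531, 240.6593017578125), (26.089292526245117, 30.054973602294922), 70.34904479980469)
  plane ((498.6856384277344, 241.03866577148438), (25.92877197265625, 31.504669189453125), 67.94384765625)
```

View pics/s6.png

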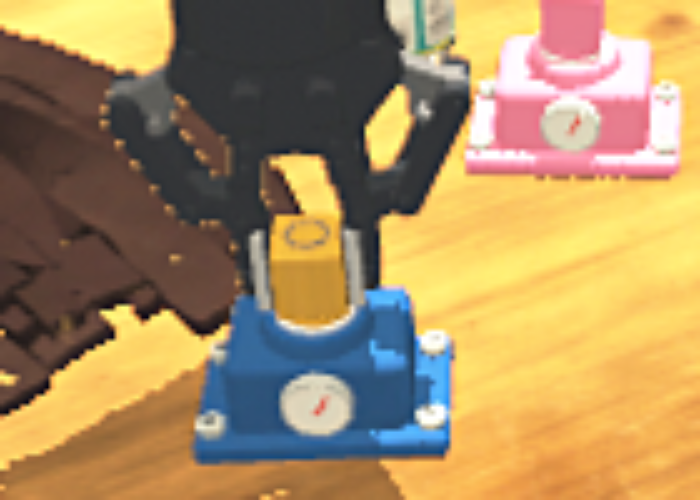

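```bash
python3 -m crank '[0,0,0,0,-0.05, 0,0,0,0,-0.1]' 80 >/dev/null; python3 look.py
```

```text
t 7.625 tcp [0.5019 0.2393 0.0539] jaw 58.08 ax [ 0.001 -0.001 -1.   ] q [ 0.24  0.69  1.74 -0.    0.71 -0.77] F [-0.5 -4.8  4.8] T [-0.86 -0.03  0.36] 0.31578984801173954
```

The head follows the jaws. The torque jumped to 0.36 N·m, so the taper bound within the last 0.1 rad. A little more turn will make it bite.

```bash
python3 -m crank '[0,0,0,0,-0.05, 0,0,0,0,-0.1]' 80 >/dev/null; python3 look.py
```

```text
t 7.875 tcp [0.5019 0.2392 0.0539] jaw 52.38 ax [ 0.001 -0.001 -1.   ] q [ 0.24  0.69  1.74 -0.    0.71 -0.67] F [ 0.9 -5.4  4.7] T [-0.84 -0.07  0.44] 0.3168270999722746
```

```bash
python3 -m crank '[0,0,0,0,-0.05, 0,0,0,0,-0.1]' 80 >/dev/null; python3 look.py
```

```text
t 8.125 tcp [0.5019 0.2392 0.0539] jaw 46.68 ax [ 0.001 -0.002 -1.   ] q [ 0.24  0.69  1.74 -0.    0.71 -0.57] F [ 0.6 -5.7  4.8] T [-0.89 -0.06  0.55] 0.31440357975212374
```

The torque went 0.36 → 0.44 → 0.55 N·m, which puts the bite at about 0.25 rad. I'll release and lift.

```bash
python3 -m crank '[0.7,0,0,0,0, 0.7,0,0,0,0, 0.7,0,0,0,0, 0.7,0,0,0,0, 0.7,0,0,30,0, 0.7,0,0,75,0, 0.7,0,0,120,0, 0.7,0,0,120,0, 0.7,0,0,120,0]'
python3 look.py 7 wrist scene
```

```text
t: 9.25
tcp_pos: [0.501, 0.2398, 0.1731]
tool_rot: [0.261, 0.657, -0.262, 0.657]
force: [-0.3, 0.2, -1.2]
finger_gap: 0.701
t 9.25 tcp [0.501  0.2398 0.1731] jaw 46.58 ax [-0.001 -0.    -1.   ] q [ 0.25  0.51  1.66  0.    0.97 -0.57] F [-0.3  0.2 -1.2] T [-0.01 -0.03  0.02] 0.7006313896634635
wrist 1134 z 0.08831116948170488 ((501.8432922363281, 239.27883911132812), (26.282835006713867, 27.539276123046875), 45.995269775390625)
  plane ((501.32708740234375, 239.5716552734375), (26.244348526000977, 27.964122772216797), 46.54193115234375)
scene 141 z 0.08733264467989255 ((501.64996337890625, 239.6611328125), (27.543777465820312, 29.191125869750977), 47.67256546020508)
  plane ((499.18316650390625, 240.30950927734375), (29.054040908813477, 30.116666793823242), 46.08695983886719)
```

View pics/wrist7.png

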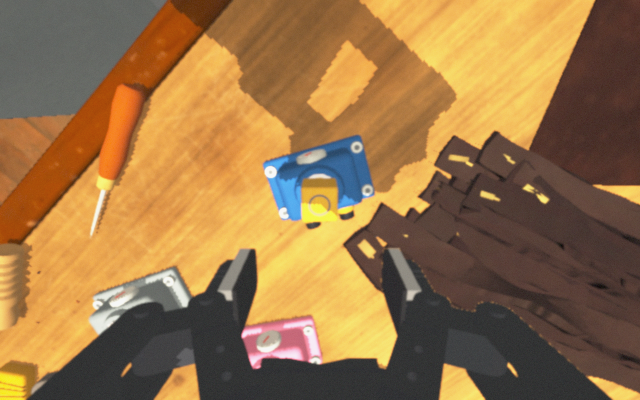

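The head (320,203) stayed at 46.5° after release, the same as the final jaw angle, so it didn't spring back. The hand is clear and the force reads about zero, so I'll hand in.

```bash
python3 -c "
from station import workorder
print(workorder.sign_off())"
```

```text
the job is handed in; nothing more can be done
None
```

I turned the brass plug clockwise about 1.08 rad in all, let it go and handed the job in at about 9.3 s; no verdict is reported.

- **Bite:** The plug ran freely for about 0.8 rad, then the torque jumped to 0.36 N·m. I turned it 0.2 rad more, to 0.55 N·m, which puts the bite at about 0.25 rad (0.05 to 0.6 allowed). That figure comes from the torque and angle, not a direct reading.
- **After release:** The wrist camera shows the head at 46.5°, against a final jaw angle of 46.6°, so it did not spring back. The hand was lifted clear, with forces near zero.
- **Steel plug:** The arm never went near the grey manifold. I didn't measure the steel plug's angle afterwards.
- **Disagreement:** The first grasp closed on air above the head. The fingertips were about 30 mm higher than the stated tool geometry implies, and the images showed it. I went about 30 mm lower using the camera depth, and the second grasp held.

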